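Sweep the salvaged parts into the open-fronted tray

TASK

Clear the bench mat: with the tips of the fingers, gently sweep the three small salvaged parts (yellow ring core, orange relay, bare metal finned heatsink) across the mat and over the sloping lip of the white tray, until each lies wholly inside it on its floor. Only push them along: do not pinch, lift, jam or flick them. Leave the little red-lidded tin, the multimeter, the bottle and the screwdriver where they are.

Things in the scene. Friction and masses are not known exactly. Their poses are not given: they have to be found in the camera images.
- tray: White open-fronted tray fixed to the bench, 120 mm deep (its x), 210 mm wide (its y). Origin: centre of its underside. Its -x side is open and looks roughly to world +y; its +x axis points into the tray. Back and side walls 4 mm thick, 28 mm high. Floor 2 mm thick; in front of it a bare-metal lip slopes up from the bench to the floor (tray x -76 to -60 mm, full width).
- tray_mouth (a point): Middle of the tray's open front edge, where the sloping lip meets the floor: 60 mm to the -x side of the tray's origin, 2 mm above the bench. Same axes as the tray.
- toroid: Yellow ring core lying flat: 32 mm outer diameter, 16 mm hole, 14 mm high, about 35 g. Origin at the centre of its underside, z up. To be swept into the tray.
- relay: Orange block-shaped relay with a white top patch, 26 mm (x) by 24 mm (y) by 18 mm high, about 25 g. Origin at the centre of its underside. To be swept into the tray.
- heatsink: Bare aluminium heatsink, 28 by 28 mm and 17 mm high: a 5 mm base with five upright fins running along its x. About 30 g. Origin at the centre of its underside. To be swept into the tray.
- tin: Small round aluminium tin with a red lid, 37 mm diameter, 28 mm high, 80 g. It stands among the parts. Origin at the centre of its underside. Loose; leave it where it stands.
- multimeter: Yellow multimeter lying flat beyond the parts, 85 mm (x) by 170 mm (y) by about 43 mm high with its dial. Origin at the centre of its underside. Loose; leave it where it stands.
- bottle: Upright amber bottle, 56 mm diameter, 130 mm high, to the left of the parts. Origin at the centre of its underside. Loose; leave it where it stands.
- screwdriver: Screwdriver with a blue handle lying along its x axis, 190 mm long, to the right of the tray. Origin under the middle. Loose; leave it where it stands.

How it is judged:
By the outcome, as a careful person would: the job done as asked, in the order asked, and still so for the second after the job is handed in, with the robot touching nothing.
It also fails if it takes over 64 s, if anything falls off the work surface, if the arm or the gripper's body presses on something with over 40 N, if the wrist force passes 120 N, or if a joint passes its speed limit or range.

ROBOT

A 6-joint arm with a two-finger parallel gripper is mounted at the origin on the work surface. World frame = base frame: x ahead of the robot, y to its left, z up, the work surface at z = 0. Lengths are in m, angles in rad, forces in N, time in s.
With the tool pointing down it reaches from about 0.275 to 0.775 m from the base axis. Payload 14.6 kg.
Tool frame: the origin (TCP) lies at the very end of the fingers, on their centre line; the grasp point (between the pads) lies 19 mm behind it; z points along the fingers, y is the line along which they close (so a half turn about z gives the same grasp; the last joint's range is limited). The gripper opens to 85 mm and grips with 20 to 120 N. Pads are 22 mm wide; open, the fingers measure 114 mm over their backs; the gripper's body (76 mm by 85 mm) begins 54 mm behind the grasp point. The pads swing forward as they close: fully open they stand 13 mm farther back than shut.
Start: joints at [1.073, 0.263, -0.048, 1.259, 0, 1.415], TCP at [0.176, 0.494, 0.231] pointing down, gripper open.
Joint ranges: [-2.65, 2.65], [-0.89, 1.7], [-1.18, 1.37], [-2.13, 2.11], [-1.35, 1.29], [-3.14, 3.14]. Speed limits (rad/s): [1.89, 1.89, 2.57, 2.79, 3.14, 3.14].

INTERFACE

Orientations are given as [roll, pitch, yaw] about the fixed x, y, z axes, in that order (R = Rz(yaw) Ry(pitch) Rx(roll)).
In Python, from bench import env gives the robot as it stands.
- The arm moves only by the tool move_arm, never from a script. Its argument "targets" is a list of rows, each a list of 3 entries, a list of its own where there are three numbers: the turn, a rotation vector about the tool's x, y, z in degrees, then the shift along the tool's x, y, z in mm, then the finger opening in mm, from 0 to 85.4. A call has 1 to 12 rows; each row shifts and turns the commanded pose from where the row before left it, along the tool's axes as they then stand; what a row does not reach is not made up. A row lasts 1/12 s, in which the tool goes at most 41.7 mm and 7.16 degrees, less where a joint would pass 70% of its speed; a pose out of reach is approached as far as the arm can. A call with a gripper value outside its range is refused whole. The fingers move at their own pace and stop on an object; "squeeze" is the grip in N (left out, the last holds). Time passes only in rows, so rows that do not move let the fingers close. It gives the time, the measured TCP pose, the force, the opening and the grip force at its end, in the units of the state.
- env.observe(): the state, without advancing time (a new reading comes with each control period).
- env.capture(name): name is "side" or "top"; returns (picture, depth): 420x560x3 uint8, red, green, blue; 420x560 float32, m along the optical axis (not along the pixel's ray), 0 where there is no reading.
- env.calibration(name): a dict with "intrinsics" (3x3 intrinsics, pixels), "eye" and "rotation" of the camera in the world. Camera axes: x right, y up, looking along -z (the intrinsics and any distortion apply to the point x, -y, -z); pixel columns grow to the right and rows downward; lengths in m; the calibration is good to about 2 mm. A picture is of the moment at which its call begins. calibration takes no time and is no camera call.
- env.hand_in(): hands the job in; it is judged then, once.
The state is a dict: "clock": time; "joints": joint angles; "qd": joint speeds; "joint_torque": joint torques, N m; "tcp_pos": TCP position; "tool_rot": TCP orientation; "force": force on the tool from outside, world axes, zero at the start; "ft_torque": the same for the moment, N m; "width": finger opening in m; "gripper_force": force on a finger pad.
Only numpy, scipy, OpenCV 4.12 (cv2) and the standard library are available. Lean on these libraries where they do the work, as an engineer would, in place of code of your own. Each camera call takes 0.05 s, during which the arm holds its last target. There are 200 camera calls.

## Working session

There is one attempt and no reset: what is moved stays moved. The work goes in short steps, Python scripts to look and compute and a tool call to move; the robot and the scene stay as the last step left them, time stands still between calls to the robot, and variables do not carry over. Pictures are saved under pics/ and viewed, at most 13 in all, crops included, and the job is handed in when it is done.

Besides the shell and the picture viewer there is one more tool, called after "Request:" by a JSON object that holds its "op" and its "data", one argument or row to a line. move_arm: Moves the arm, as the interface text tells. Its arguments: {"type":"object","properties":{"targets":{"type":"array","items":{"type":"array"}},"squeeze":{"type":"number"}},"required":["targets"]}

```bash
mkdir -p pics; ls
cat > h.py <<'E'
import numpy as np,cv2
from bench import env
def cap(n,f):
    p,d=env.capture(n); cv2.imwrite(f'pics/{f}.png',p[...,::-1]); np.savez(f'pics/{f}.npz',d=d,p=p); return p,d
def pts(n,d):
    c=env.calibration(n);K=c['intrinsics'];v,u=np.mgrid[:420,:560]
    P=np.stack([(u-K[0][2])/K[0][0]*d,-(v-K[1][2])/K[1][1]*d,-d],-1)
    return P@np.array(c['rotation']).T+np.array(c['eye'])
E
python3 - <<'E'
from h import *
for n in('top','side'):
    p,d=cap(n,n+'0');c=env.calibration(n);print(n,c);P=pts(n,d)
    print(P[::60,::80].round(3).tolist()) if n=='top' else 0
print(env.observe())
a=cv2.imread('pics/top0.png');b=cv2.imread('pics/side0.png')
E
```

```text
pics
top {'intrinsics': array([[405.91947763,   0.        , 290.27747586],
       [  0.        , 405.91947763, 212.22123665],
       [  0.        ,   0.        ,   1.        ]]), 'eye': array([ 0.39698875, -0.04406379,  1.17479628]), 'rotation': array([ 0.17330204,  0.00509032, -1.54911959])}Traceback (most recent call last):
  File "<stdin>", line 3, in <module>
  File "h.py", line 8, in pts
    return P@np.array(c['rotation']).T+np.array(c['eye'])
           ~~~~~~~~~~~~~~~~~~~~~~~~~~~^~~~~~~~~~~~~~~~~~~
ValueError: operands could not be broadcast together with shapes (420,560) (3,)
```

View pics/top0.png

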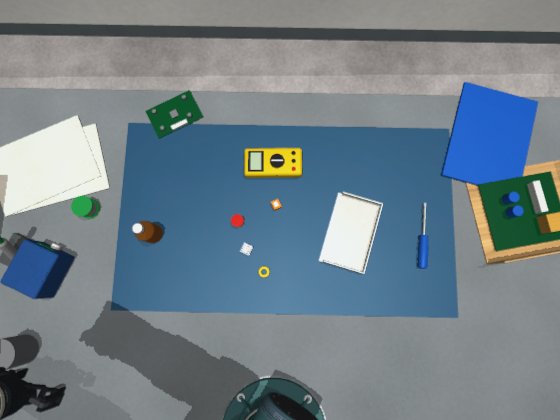

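The top view shows the tray at about (350,232) with its open side to the left. The relay is at (276,204), the tin (237,220), the heatsink (246,249) and the ring (264,271). The rotation is given as rpy, so I'll fix the helper.

```bash
sed -i "s/^import numpy.*/&\nfrom scipy.spatial.transform import Rotation as R/; s/np.array(c\['rotation'\]).T/R.from_euler('xyz',c['rotation']).as_matrix().T/; s/K\[0\]\[2\])/K[0][2])/" h.py
python3 - <<'E'
from h import *
print(env.calibration('side'))
p,d=cap('side','side0');S=pts('side',d)
z=np.load('pics/top0.npz') if 0 else None
p,d=cap('top','top1');P=pts('top',d)
for n,(u,v) in dict(relay=(276,204),tin=(237,220),hs=(246,249),ringedge=(259,271),tray=(350,232),mat=(200,260),mat2=(300,290)).items(): print(n,P[v,u].round(4))
hsv=cv2.cvtColor(p,cv2.COLOR_RGB2HSV)
crop=cv2.resize(p[180:290,220:400],None,fx=4.4,fy=4.4,interpolation=cv2.INTER_CUBIC)
cv2.imwrite('pics/crop1.png',crop[...,::-1])
o=env.observe();print(o['tcp_pos'],o['tool_rot'],o['clock'],o['force'],o['width'])
E
```

```text
{'intrinsics': array([[525.75569231,   0.        , 283.39679042],
       [  0.        , 525.75569231, 208.64158994],
       [  0.        ,   0.        ,   1.        ]]), 'eye': array([ 0.19012868, -0.74152036,  0.94212632]), 'rotation': array([ 0.74872695, -0.00369656, -0.50680738])}
relay [0.6232 0.0083 0.0154]
tin [0.5713 0.1175 0.0312]
hs [0.4907 0.0906 0.0131]
ringedge [0.4292 0.0512 0.013 ]
tray [ 0.5477 -0.2088 -0.0006]
mat [0.4572 0.2232 0.0012]
mat2 [ 0.3787 -0.0661  0.001 ]
[0.17638976 0.4942798  0.23094207] [-3.14083376e+00 -1.11840677e-04  2.79877559e+00] 0.15 [-0.30832221  0.41016103 -0.06208095] 0.08557216410143585
```

View pics/crop1.png

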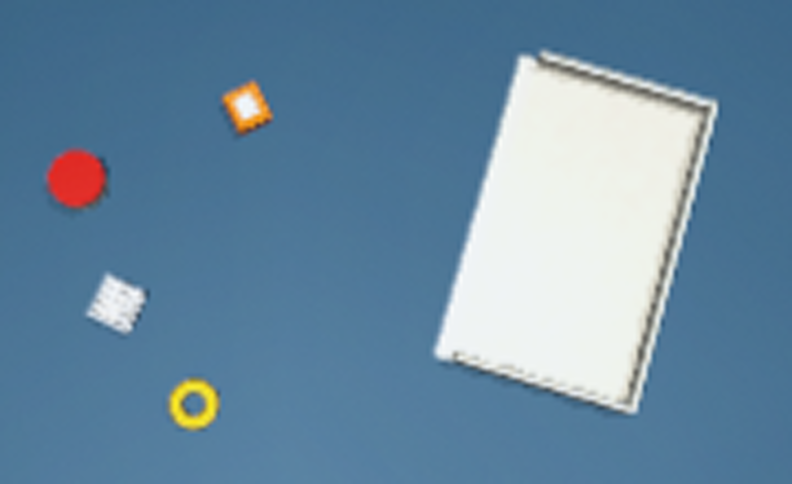

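View pics/side0.png

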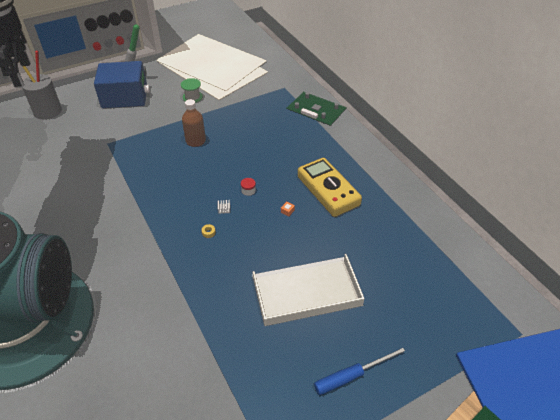

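The crop shows the relay at crop (247,107), the tin (77,179), the heatsink (117,303) and the ring (194,404). The tray corners, lip included, are at (520,58), (716,103), (634,410) and (437,355). In the side view the ring is at (208,231), the relay (288,208) and the heatsink (223,206). Next I'll triangulate.

```bash
cat >> h.py <<'E'
def ray(n,u,v):
    c=env.calibration(n);K=c['intrinsics']
    r=R.from_euler('xyz',c['rotation']).apply([(u-K[0,2])/K[0,0],-(v-K[1,2])/K[1,1],-1]);return np.array(c['eye']),r/np.linalg.norm(r)
def at(n,u,v,z):
    e,r=ray(n,u,v);return e+r*(z-e[2])/r[2]
def tri(a,b):
    A=0;B=0
    for n,p in(('top',a),('side',b)):
        e,r=ray(n,*p);M=np.eye(3)-np.outer(r,r);A=A+M;B=B+M@e
    return np.linalg.solve(A,B)
def cen(p,x0,y0,x1,y1,lo,hi):
    m=cv2.inRange(cv2.cvtColor(p,cv2.COLOR_RGB2HSV)[y0:y1,x0:x1],lo,hi)
    v,u=np.nonzero(m);return u.mean()+x0,v.mean()+y0,len(u)
E
python3 - <<'E'
from h import *
T=np.load('pics/top1.npz')['p'];S=np.load('pics/side0.npz')['p']
c2=lambda x,y:(220+(x+.5)/4.4-.5,180+(y+.5)/4.4-.5)
Y=((20,120,100),(35,255,255));O=((5,120,80),(19,255,255));Rd=((0,150,80),(4,255,255));W=((0,0,130),(180,70,255))
A=dict(ring=((255,262,275,282),(198,222,218,240),Y),relay=((268,196,285,213),(278,198,298,218),((3,20,130),(30,255,255))),hs=((238,240,256,258),(214,198,232,216),W),tin=((228,212,246,229),(238,176,258,188),((0,120,80),(6,255,255))))
for k,(a,b,c) in A.items():
    t=cen(T,*a,*c);s=cen(S,*b,*c)
    h=dict(ring=.014,relay=.018,hs=.017,tin=.028)[k]
    print(k,np.round(t,1),np.round(s,1),tri(t[:2],s[:2]).round(4),'top@h',at('top',*t[:2],h).round(4))
C=[at('top',*c2(*q),z) for q,z in(((520,58),0),((716,103),.028),((634,410),.028),((437,355),0))]
print(np.round(C,4), [np.linalg.norm(C[i]-C[i-1]).round(4) for i in range(4)])
for i,q in enumerate(((354,257),(361,302),(262,322))): print(q,at('side',*q,.028).round(4))
for t,s in (((716,103),(347,257)),((634,410),None)):
    if s: print(tri(c2(*t),s).round(4))
E
python3 - <<'E'
import cv2
a=cv2.imread('pics/side0.png')[170:330,190:370];cv2.imwrite('pics/scrop.png',cv2.resize(a,None,fx=3.6,fy=3.6,interpolation=cv2.INTER_CUBIC))
E
```

```text
ring [263.7 271.3  68. ] [208.1 230.6 123. ] [0.4277 0.0386 0.0085] top@h [0.4287 0.0378 0.014 ]
relay [275.6 203.7  68. ] [286.9 207.8  99. ] [0.623  0.0101 0.0123] top@h [0.6236 0.0092 0.018 ]
hs [246.2 248.6 110. ] [223.5 206.  140. ] [0.491  0.0906 0.0112] top@h [0.4915 0.0896 0.017 ]
tin [237.1 220.3 116. ] [247.7 182.8  62. ] [0.5703 0.1178 0.029 ] top@h [0.5709 0.1178 0.028 ]
[[ 0.6638 -0.173   0.    ]
 [ 0.6299 -0.298   0.028 ]
 [ 0.4301 -0.2426  0.028 ]
 [ 0.4638 -0.1191  0.    ]] [np.float64(0.2071), np.float64(0.1325), np.float64(0.2073), np.float64(0.131)]
(354, 257) [ 0.6706 -0.2013  0.028 ]
(361, 302) [ 0.6179 -0.304   0.028 ]
(262, 322) [ 0.4198 -0.2476  0.028 ]
[ 0.5998 -0.2686  0.1511]
```

View pics/scrop.png

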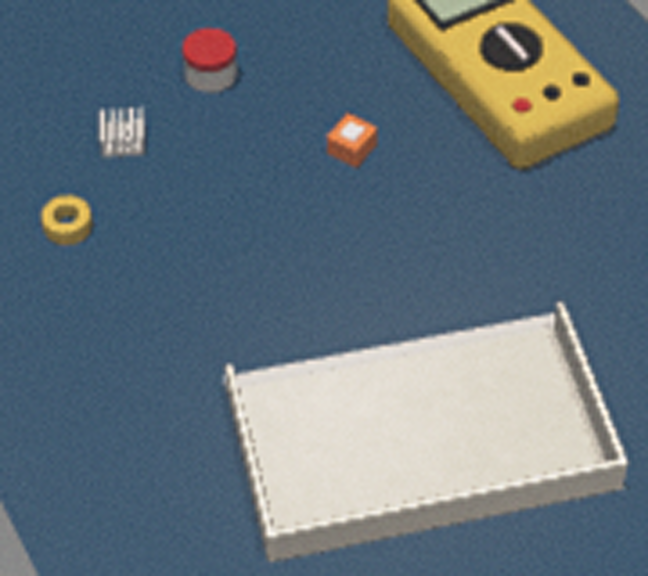

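Triangulated centres are ring (0.428,0.038), relay (0.623,0.0095) and heatsink (0.491,0.090), with heights that fit the text. The tray origin is about (0.545,-0.215) and its x axis about (-0.263,-0.965). Each part gets one straight sweep. The ring goes first, to tray (10,8) mm, with tool yaw 114.7°.

Request:
{"op": "move_arm", "data": {
  "targets": [
    [[0,0,6.5],[0,0,0],12],
    [[0,0,6.5],[0,0,0],12],
    [[0,0,6.5],[0,0,0],12],
    [[0,0,6.5],[0,0,0],12],
    [[0,0,6.5],[0,0,0],12],
    [[0,0,6.5],[0,0,0],12],
    [[0,0,6.7],[0,0,0],12]
  ],
  "squeeze": 20
}}

```text
clock: 0.73
tcp_pos: [0.1764, 0.4943, 0.2311]
tool_rot: [-3.141, 0.0, 1.996]
force: [-0.1, 0.0, 0.3]
width: 0.0118
gripper_force: 0.0
```

Request:
{"op": "move_arm", "data": {
  "targets": [
    [[0,0,0],[-36,3,10],12],
    [[0,0,0],[-36,3,10],12],
    [[0,0,0],[-36,3,10],12],
    [[0,0,0],[-36,3,10],12],
    [[0,0,0],[-36,3,10],12],
    [[0,0,0],[-36,3,10],12],
    [[0,0,0],[-36,3,10],12],
    [[0,0,0],[-36,3,10],12],
    [[0,0,0],[-36,3,10],12],
    [[0,0,0],[-36,3,10],12],
    [[0,0,0],[-36,3,10],12],
    [[0,0,0],[-36,3,10],12]
  ]
}}

```text
clock: 1.73
tcp_pos: [0.3898, 0.1151, 0.1109]
tool_rot: [3.141, 0.0, 2.001]
force: [1.3, 0.8, -0.8]
width: 0.012
gripper_force: 0.0
```

```bash
cat >> h.py <<'E'
U=np.array([-.263,-.965]);V=np.array([.965,-.263]);O=np.array([.545,-.215])
def go(x,y,z,yaw):
    o=env.observe();M=R.from_euler('xyz',o['tool_rot']);y0=np.degrees(o['tool_rot'][2])
    t=R.from_euler('xyz',[np.pi,0,np.radians(yaw)])
    print('t',round(o['clock'],2),'tcp',np.round(o['tcp_pos'],4),'yaw',y0.round(1),'F',np.round(o['force'],1),'w',round(o['width'],4),'turn z',round((y0-yaw+180)%360-180,1),
      'then shift mm',(t.inv().apply(np.array([x,y,z])-o['tcp_pos'])*1000).round(1), 'level',np.degrees((M.inv()*t).as_rotvec()).round(2))
def plan(p,q,back,front):
    p=np.array(p);g=O+U*q[0]/1e3+V*q[1]/1e3;d=g-p;L=np.linalg.norm(d);d/=L
    yaw=np.degrees(np.arctan2(-d[1],-d[0]));s=p-d*back
    print('start',s.round(4),'yaw',yaw.round(1),'push mm',round((L+back-front)*1000));return *s,yaw
E
python3 -c "
from h import *
x,y,w=plan((.428,.038),(10,8),.045,.026);go(x,y,.06,w)"
```

```text
start [0.4092 0.0789] yaw 114.8 push mm 311
t 1.73 tcp [0.3898 0.1151 0.1109] yaw 114.7 F [ 1.3  0.8 -0.8] w 0.012 turn z -0.1 then shift mm [-41.    2.4  50.9] level [ 0.01  0.   -0.1 ]
```

Request:
{"op": "move_arm", "data": {
  "targets": [
    [[0,0,0],[-20,1,15],12],
    [[0,0,0],[-21,1,15],12],
    [[0,0,0],[0,0,20],12],
    [[0,0,0],[0,0,20],12],
    [[0,0,0],[0,0,18],12],
    [[0,0,0],[0,0,12],12],
    [[0,0,0],[0,0,6],12],
    [[0,0,0],[0,0,0],12]
  ]
}}

```text
clock: 2.4
tcp_pos: [0.4077, 0.0804, 0.0044]
tool_rot: [-3.14, -0.001, 2.001]
force: [0.5, 0.1, 0.2]
width: 0.0122
gripper_force: 0.0
```

```bash
python3 -c "
from h import *
go(.4092,.0789,.005,114.7)
p,d=cap('side','s1');cv2.imwrite('pics/s1c.png',cv2.resize(p[140:330,160:370],None,fx=3,fy=3)[...,::-1])"
```

```text
t 2.4 tcp [0.4077 0.0804 0.0044] yaw 114.7 F [0.5 0.1 0.2] w 0.0122 turn z -0.0 then shift mm [-2.   0.7 -0.6] level [-0.1  -0.05 -0.04]
```

View pics/s1c.png

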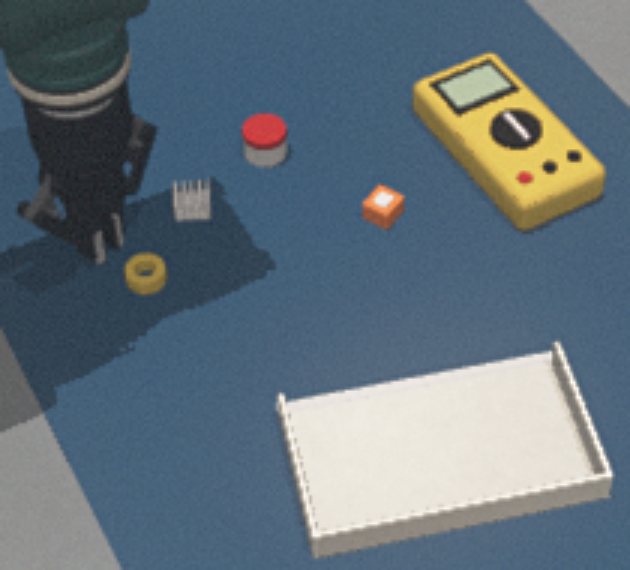

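The fingertips, at (100,260) and (118,245) in the crop, stand behind the ring at (146,272) and clear of everything else. I'll sweep the ring.

Request:
{"op": "move_arm", "data": {
  "targets": [
    [[0,0,0],[-3,0,0],12],
    [[0,0,0],[-5,0,0],12],
    [[0,0,0],[-5,0,0],12],
    [[0,0,0],[-5,0,0],12],
    [[0,0,0],[-6,0,0],12],
    [[0,0,0],[-7,0,0],12],
    [[0,0,0],[-7,0,0],12],
    [[0,0,0],[-7,0,0],12],
    [[0,0,0],[-7,0,0],12],
    [[0,0,0],[-7,0,0],12],
    [[0,0,0],[-6,0,0],12],
    [[0,0,0],[-5,0,0],12]
  ]
}}

```text
clock: 3.45
tcp_pos: [0.4379, 0.0161, 0.0052]
tool_rot: [-3.142, 0.0, 2.001]
force: [-1.4, 0.8, 0.5]
width: 0.0121
gripper_force: 0.2
```

```bash
python3 -c "
from h import *
p,d=cap('top','t2');t=cen(p,240,220,350,290,(20,120,60),(38,255,255));q=at('top',*t[:2],.014);print(t,q)
x,y,w=plan(q[:2],(10,8),0,.026);go(q[0],q[1],.005,w)"
```

```text
(np.float64(nan), np.float64(nan), 0) [nan nan nan]h.py:22: RuntimeWarning: Mean of empty slice.
  v,u=np.nonzero(m);return u.mean()+x0,v.mean()+y0,len(u)
  ret = ret.dtype.type(ret / rcount)
Traceback (most recent call last):
  File "h.py", line 32, in plan
    print('start',s.round(4),'yaw',yaw.round(1),'push mm',round((L+back-front)*1000));return *s,yaw
                                                          ~~~~~^^^^^^^^^^^^^^^^^^^^^
ValueError: cannot convert float NaN to integer
```

Top is occluded by the gripper, so I'll track with the side camera.

```bash
cat >> h.py <<'E'
def ring():
    p,d=env.capture('side');t=cen(p,190,190,320,330,(20,110,40),(36,255,255));q=at('side',*t[:2],.008);o=env.observe()
    M=R.from_euler('xyz',o['tool_rot']);e=q-O.tolist().__add__([0]);print(np.round(t,1),'ring',q.round(4),'in tool mm',(M.inv().apply(q-o['tcp_pos'])*1e3).round(1),'tray',(e[:2]@U*1e3).round(1),(e[:2]@V*1e3).round(1))
E
python3 -c "
from h import *
ring()"
```

```text
[251.7 226.8 198. ] ring [0.521  0.0006 0.008 ] in tool mm [-48.7  69.   -2.7] tray -201.7 -79.9
```

```bash
sed -i 's/190,190,320,330,(20,110,40)/190,221,330,330,(20,110,40)/' h.py
python3 -c "
from h import *
ring()"
```

```text
[225.  240.7 140. ] ring [ 0.4485 -0.0076  0.008 ] in tool mm [-26.4  -0.2  -2.8] tray -174.8 -147.7
```

Ring is centred ahead of the fingers (26 mm ahead, 0.2 mm off line). I'll continue.

Request:
{"op": "move_arm", "data": {
  "targets": [
    [[0,0,0],[-7,0,0],12],
    [[0,0,0],[-7,0,0],12],
    [[0,0,0],[-7,0,0],12],
    [[0,0,0],[-7,0,0],12],
    [[0,0,0],[-7,0,0],12],
    [[0,0,0],[-7,0,0],12],
    [[0,0,0],[-7,0,0],12],
    [[0,0,0],[-7,0,0],12],
    [[0,0,0],[-7,0,0],12],
    [[0,0,0],[-7,0,0],12],
    [[0,0,0],[-7,0,0],12],
    [[0,0,0],[-6,0,0],12]
  ]
}}

```text
clock: 4.6
tcp_pos: [0.4725, -0.0593, 0.0053]
tool_rot: [3.142, 0.0, 2.001]
force: [0.6, 0.1, 0.2]
width: 0.0115
gripper_force: 0.1
```

```bash
python3 -c "
from h import *
ring()"
```

```text
[252.8 257.5 148. ] ring [ 0.4825 -0.0814  0.008 ] in tool mm [-23.3  -0.4  -2.7] tray -112.5 -95.5
```

Request:
{"op": "move_arm", "data": {
  "targets": [
    [[0,0,0],[-6,0,0],12],
    [[0,0,0],[-6,0,0],12],
    [[0,0,0],[-6,0,0],12],
    [[0,0,0],[-6,0,0],12],
    [[0,0,0],[-6,0,0],12],
    [[0,0,0],[-6,0,0],12],
    [[0,0,0],[-6,0,0],12],
    [[0,0,0],[-6,0,0],12],
    [[0,0,0],[-6,0,0],12],
    [[0,0,0],[-6,0,0],12],
    [[0,0,0],[-6,0,0],12],
    [[0,0,0],[-6,0,0],12]
  ]
}}

```text
clock: 5.65
tcp_pos: [0.5024, -0.1246, 0.0053]
tool_rot: [-3.142, 0.0, 2.001]
force: [0.1, 0.9, 0.0]
width: 0.0122
gripper_force: 0.1
```

```bash
python3 -c "
from h import *
ring()"
```

```text
[278.7 272.3 143. ] ring [ 0.5135 -0.1449  0.008 ] in tool mm [-22.    1.3  -2.6] tray -59.3 -48.9
```

Request:
{"op": "move_arm", "data": {
  "targets": [
    [[0,0,0],[-6,0,0],12],
    [[0,0,0],[-6,0,0],12],
    [[0,0,0],[-7,0,0],12],
    [[0,0,0],[-7,0,0],12],
    [[0,0,0],[-7,0,0],12],
    [[0,0,0],[-7,0,0],12],
    [[0,0,0],[-7,0,0],12],
    [[0,0,0],[-7,0,0],12],
    [[0,0,0],[-7,0,0],12],
    [[0,0,0],[-7,0,0],12],
    [[0,0,0],[-6,0,0],12],
    [[0,0,0],[-5,0,0],12]
  ]
}}

```text
clock: 6.7
tcp_pos: [0.5355, -0.1965, 0.0052]
tool_rot: [3.142, 0.0, 2.001]
force: [-1.0, -0.4, -0.2]
width: 0.012
gripper_force: 0.1
```

```bash
python3 -c "
from h import *
ring()"
```

```text
[308.7 290.8 157. ] ring [ 0.5462 -0.2178  0.008 ] in tool mm [-23.    0.7  -2.7] tray 2.4 1.9
```

Ring is in at about tray (2,2) mm. I'll back off, lift and plan the relay.

Request:
{"op": "move_arm", "data": {
  "targets": [
    [[0,0,0],[5,0,0],12],
    [[0,0,0],[10,0,0],12],
    [[0,0,0],[5,0,-10],12],
    [[0,0,0],[0,0,-30],4],
    [[0,0,0],[0,0,-40],4],
    [[0,0,0],[0,0,-20],4],
    [[0,0,0],[0,0,0],4]
  ]
}}

```text
clock: 7.33
tcp_pos: [0.5283, -0.1775, 0.1105]
tool_rot: [3.137, 0.005, 2.002]
force: [0.3, -1.4, 0.1]
width: 0.0043
gripper_force: 0.0
```

```bash
python3 -c "
from h import *
x,y,w=plan((.623,.0098),(5,60),.05,.025);go(x,y,.005,w)
x,y,w=plan((.491,.0902),(5,-45),.05,.026)"
```

```text
start [0.6273 0.0596] yaw 85.0 push mm 271
t 7.33 tcp [ 0.5283 -0.1775  0.1105] yaw 114.7 F [ 0.3 -1.4  0.1] w 0.0043 turn z 29.7 then shift mm [244.9  78.  105.5] level [ 0.31  0.23 29.7 ]
start [0.4894 0.1402] yaw 91.8 push mm 322
```

Request:
{"op": "move_arm", "data": {
  "targets": [
    [[0,0,6],[0,0,0],4],
    [[0,0,6],[0,0,0],4],
    [[0,0,6],[0,0,0],4],
    [[0,0,6],[0,0,0],4],
    [[0,0,5.7],[0,0,0],4],
    [[0,0,0],[35,11,0],4],
    [[0,0,0],[35,11,0],4],
    [[0,0,0],[35,11,0],4],
    [[0,0,0],[35,11,0],4],
    [[0,0,0],[35,11,0],4],
    [[0,0,0],[35,11,0],4],
    [[0,0,0],[35,11,0],4]
  ]
}}

```text
clock: 8.33
tcp_pos: [0.6246, 0.0623, 0.1057]
tool_rot: [-3.141, -0.0, 1.484]
force: [1.1, -1.3, 0.6]
width: 0.004
gripper_force: 0.0
```

Request:
{"op": "move_arm", "data": {
  "targets": [
    [[0,0,0],[0,0,20],4],
    [[0,0,0],[0,0,30],4],
    [[0,0,0],[0,0,25],4],
    [[0,0,0],[0,0,15],4],
    [[0,0,0],[0,0,9],4],
    [[0,0,0],[0,0,4],4],
    [[0,0,0],[0,0,0],4]
  ]
}}

```text
clock: 8.92
tcp_pos: [0.6246, 0.0599, 0.0022]
tool_rot: [-3.141, -0.0, 1.483]
force: [0.6, -0.4, 0.4]
width: 0.0042
gripper_force: 0.0
```

```bash
python3 -c "
from h import *
go(.6273,.0596,.005,85)
ring()
p,d=cap('side','s3');cv2.imwrite('pics/s3c.png',cv2.resize(p[140:330,160:370],None,fx=3,fy=3)[...,::-1])"
```

```text
t 8.92 tcp [0.6246 0.0599 0.0022] yaw 85.0 F [ 0.6 -0.4  0.4] w 0.0042 turn z -0.0 then shift mm [-0.1  2.7 -2.8] level [-0.04 -0.   -0.03]
[309.4 291.  136. ] ring [ 0.5471 -0.2191  0.008 ] in tool mm [-284.6  -53.3   -5.1] tray 3.4 3.1
```

View pics/s3c.png

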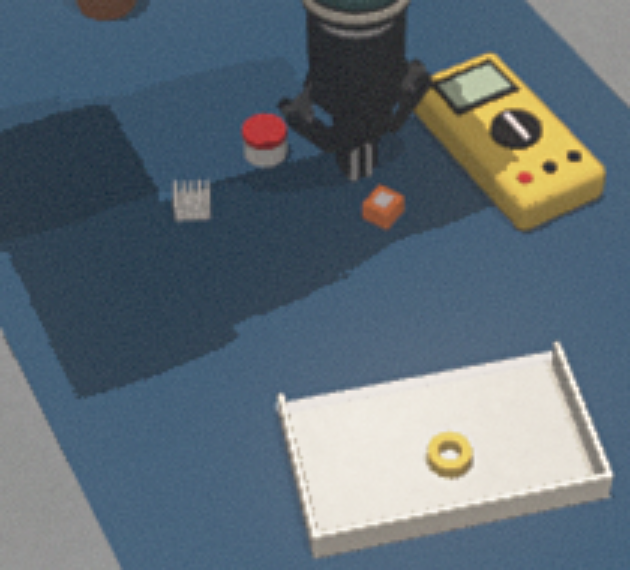

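The ring rests in the tray at crop (449,453). The fingers are behind the relay at (383,206) and clear of the multimeter. I'll raise 3 mm, centre and sweep.

Request:
{"op": "move_arm", "data": {
  "targets": [
    [[0,0,0],[0,2.7,-3],4],
    [[0,0,0],[-5,0,0],4],
    [[0,0,0],[-5,0,0],4],
    [[0,0,0],[-5,0,0],4],
    [[0,0,0],[-5,0,0],4],
    [[0,0,0],[-5,0,0],4],
    [[0,0,0],[-6,0,0],4],
    [[0,0,0],[-6,0,0],4],
    [[0,0,0],[-6,0,0],4],
    [[0,0,0],[-6,0,0],4],
    [[0,0,0],[-6,0,0],4],
    [[0,0,0],[-6,0,0],4]
  ]
}}

```text
clock: 10.02
tcp_pos: [0.6223, -0.002, 0.0053]
tool_rot: [-3.142, 0.0, 1.483]
force: [-0.5, -0.2, -0.2]
width: 0.004
gripper_force: 0.1
```

```bash
cat >> h.py <<'E'
def part(x0,y0,x1,y1,lo,hi,h):
    p,d=env.capture('side');t=cen(p,x0,y0,x1,y1,lo,hi);q=at('side',*t[:2],h);o=env.observe()
    M=R.from_euler('xyz',o['tool_rot']);e=q[:2]-O;print(np.round(t,1),'part',q.round(4),'in tool mm',(M.inv().apply(q-o['tcp_pos'])*1e3).round(1),'tray',(e@U*1e3).round(1),(e@V*1e3).round(1));return p
def relay(): return part(270,190,370,280,(3,130,50),(19,255,255),.011)
E
python3 -c "
from h import *
go(.6,-.2,.005,85);relay()"
```

```text
t 10.02 tcp [ 0.6223 -0.002   0.0053] yaw 85.0 F [-0.5 -0.2 -0.2] w 0.004 turn z -0.0 then shift mm [-199.2   -5.     0.3] level [-0.    0.   -0.04]
[295.  217.5 122. ] part [ 0.6233 -0.0251  0.011 ] in tool mm [-22.    3.   -5.7] tray -203.9 25.6
```

Request:
{"op": "move_arm", "data": {
  "targets": [
    [[0,0,0],[-7,0,0],4],
    [[0,0,0],[-7,0,0],4],
    [[0,0,0],[-7,0,0],4],
    [[0,0,0],[-7,0,0],4],
    [[0,0,0],[-7,0,0],4],
    [[0,0,0],[-7,0,0],4],
    [[0,0,0],[-7,0,0],4],
    [[0,0,0],[-7,0,0],4],
    [[0,0,0],[-7,0,0],4],
    [[0,0,0],[-7,0,0],4],
    [[0,0,0],[-7,0,0],4],
    [[0,0,0],[-7,0,0],4]
  ]
}}

```text
clock: 11.07
tcp_pos: [0.6149, -0.0858, 0.0053]
tool_rot: [-3.142, 0.0, 1.483]
force: [0.7, 0.1, 0.5]
width: 0.0043
gripper_force: 0.1
```

```bash
python3 -c "
from h import *
relay()"
```

```text
[303.1 239.9 129. ] part [ 0.6051 -0.094   0.011 ] in tool mm [-8.1 -9.2 -5.7] tray -132.5 26.2
```

```bash
python3 -c "
from h import *
p=relay();cv2.imwrite('pics/s4.png',cv2.resize(p[190:320,240:390],None,fx=4.5,fy=4.5,interpolation=cv2.INTER_CUBIC)[...,::-1])"
```

```text
[303.7 240.1 131. ] part [ 0.6061 -0.0951  0.011 ] in tool mm [-9.7 -8.1 -5.7] tray -131.8 27.4
```

View pics/s4.png

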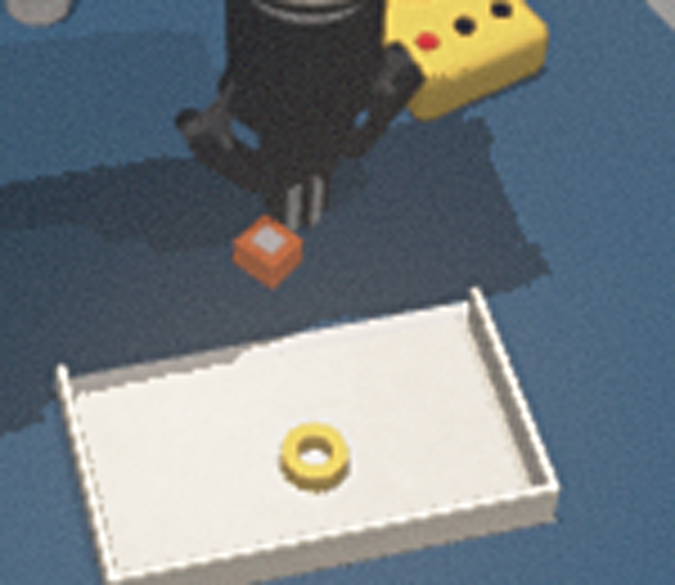

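The relay, at crop (268,250), is slipping off to the left of the fingertips at (305,200). The tips are narrower than I assumed. I'll back off, widen the gap and re-centre.

```bash
python3 -c "
from h import *
q=at('side',240+268.5/4.5,190+250.5/4.5,.0105);print(q, at('side',240+268/4.5,190+239/4.5,.018))
o=env.observe();print(R.from_euler('xyz',o['tool_rot']).inv().apply(q-o['tcp_pos'])*1e3)
x,y,w=plan(q[:2],(5,55),.045,.024);go(x,y,.0055,w)"
```

```text
[ 0.58999283 -0.10447803  0.0105    ] [ 0.59028524 -0.10308509  0.018     ]
[-20.46797929 -23.26654601  -5.22577738]
start [ 0.5877 -0.0595] yaw 93.0 push mm 151
t 11.17 tcp [ 0.615  -0.0862  0.0053] yaw 84.9 F [ 0.7 -1.  -0.1] w 0.0044 turn z -8.1 then shift mm [ 28.  -25.9  -0.2] level [ 0.    0.01 -8.08]
```

Request:
{"op": "move_arm", "data": {
  "targets": [
    [[0,0,0],[8,0,0],4],
    [[0,0,0],[12,0,0],4],
    [[0,0,0],[12,0,0],14],
    [[0,0,-4],[0,0,0],14],
    [[0,0,-4.1],[0,0,0],14],
    [[0,0,0],[0,-12,0],14],
    [[0,0,0],[0,-12,0],14],
    [[0,0,0],[0,0,0],14]
  ]
}}

```text
clock: 11.83
tcp_pos: [0.592, -0.0526, 0.0052]
tool_rot: [-3.14, -0.001, 1.626]
force: [0.1, -0.2, 0.1]
width: 0.014
gripper_force: 0.0
```

```bash
python3 -c "
from h import *
go(.5877,-.0595,.0055,93);relay()"
```

```text
t 11.83 tcp [ 0.592  -0.0526  0.0052] yaw 93.1 F [ 0.1 -0.2  0.1] w 0.014 turn z 0.1 then shift mm [-6.6 -4.7 -0.3] level [-0.1  -0.03  0.14]
[303.2 240.5 130. ] part [ 0.6046 -0.0957  0.011 ] in tool mm [-43.2   9.   -5.6] tray -130.8 26.1
```

Request:
{"op": "move_arm", "data": {
  "targets": [
    [[0,0,0],[-3,-4.5,0],14],
    [[0,0,0],[-4,0,0],14],
    [[0,0,0],[-5,0,0],14],
    [[0,0,0],[-5,0,0],14],
    [[0,0,0],[-5,0,0],14],
    [[0,0,0],[-5,0,0],14],
    [[0,0,0],[-5,0,0],14],
    [[0,0,0],[-5,0,0],14],
    [[0,0,0],[-5,0,0],14],
    [[0,0,0],[-5,0,0],14],
    [[0,0,0],[-5,0,0],14]
  ]
}}

```text
clock: 12.8
tcp_pos: [0.5921, -0.1072, 0.0053]
tool_rot: [-3.142, -0.0, 1.624]
force: [-0.5, 0.2, -0.8]
width: 0.014
gripper_force: 0.1
```

```bash
sed -i 's/part(270,190,370,280/part(280,228,345,281/' h.py; python3 -c "
from h import *
p=relay();cv2.imwrite('pics/s5.png',cv2.resize(p[190:320,240:390],None,fx=4.5,fy=4.5,interpolation=cv2.INTER_CUBIC)[...,::-1])"
```

```text
[306.  253.5 122. ] part [ 0.5909 -0.131   0.011 ] in tool mm [-23.   -2.6  -5.7] tray -93.1 22.2
```

View pics/s5.png

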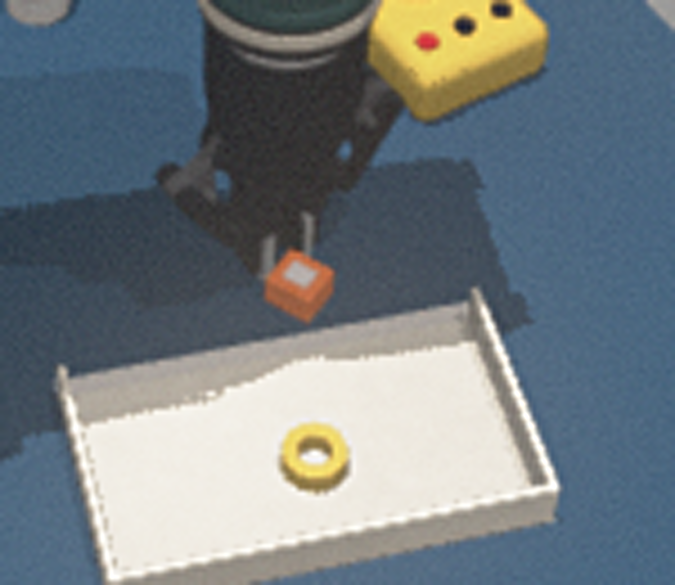

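The relay, at crop (299,285), is now centred between the two fingertips at (268,255) and (307,235). I'll continue.

Request:
{"op": "move_arm", "data": {
  "targets": [
    [[0,0,0],[-5,0,0],14],
    [[0,0,0],[-5,0,0],14],
    [[0,0,0],[-5,0,0],14],
    [[0,0,0],[-5,0,0],14],
    [[0,0,0],[-5,0,0],14],
    [[0,0,0],[-5,0,0],14],
    [[0,0,0],[-5,0,0],14],
    [[0,0,0],[-5,0,0],14],
    [[0,0,0],[-5,0,0],14],
    [[0,0,0],[-5,0,0],14],
    [[0,0,0],[-5,0,0],14],
    [[0,0,0],[-5,0,0],14]
  ]
}}

```text
clock: 13.85
tcp_pos: [0.5954, -0.167, 0.0053]
tool_rot: [-3.142, 0.0, 1.624]
force: [0.1, 0.3, 0.3]
width: 0.0142
gripper_force: 0.1
```

```bash
python3 -c "
from h import *
relay()"
```

```text
[321.4 271.2 117. ] part [ 0.5953 -0.1891  0.011 ] in tool mm [-21.2  -1.3  -5.7] tray -38.2 41.8
```

Request:
{"op": "move_arm", "data": {
  "targets": [
    [[0,0,0],[-5,0,0],14],
    [[0,0,0],[-5,0,0],14],
    [[0,0,0],[-5,0,0],14],
    [[0,0,0],[-5,0,0],14],
    [[0,0,0],[-5,0,0],14],
    [[0,0,0],[-5,0,0],14],
    [[0,0,0],[-5,0,0],14],
    [[0,0,0],[-5,0,0],14],
    [[0,0,0],[-4,0,0],14],
    [[0,0,0],[-2,0,0],14],
    [[0,0,0],[0,0,0],14]
  ]
}}

```text
clock: 14.82
tcp_pos: [0.5978, -0.2129, 0.0053]
tool_rot: [3.142, 0.0, 1.624]
force: [0.6, 0.0, 0.1]
width: 0.0144
gripper_force: 0.0
```

Request:
{"op": "move_arm", "data": {
  "targets": [
    [[0,0,0],[5,0,0],14],
    [[0,0,0],[10,0,0],14],
    [[0,0,0],[10,0,-10],14],
    [[0,0,0],[0,0,-30],14],
    [[0,0,0],[0,0,-40],14],
    [[0,0,0],[0,0,-20],14],
    [[0,0,0],[0,0,0],14]
  ]
}}

```text
clock: 15.4
tcp_pos: [0.5984, -0.1869, 0.111]
tool_rot: [3.135, 0.003, 1.625]
force: [-0.0, -0.2, -0.1]
width: 0.0136
gripper_force: 0.0
```

```bash
sed -i 's/part(280,228,345,281/part(280,228,355,305/' h.py; python3 -c "
from h import *
relay()
x,y,w=plan((.491,.0902),(5,-45),.05,.025);go(x,y,.0055,w)"
```

```text
[333.7 286.6 120. ] part [ 0.5971 -0.236   0.011 ] in tool mm [-49.   -3.7  97.5] tray 6.6 55.8
start [0.4894 0.1402] yaw 91.8 push mm 323
t 15.45 tcp [ 0.5977 -0.1867  0.1084] yaw 93.1 F [-0.2  0.3 -0.4] w 0.0143 turn z 1.3 then shift mm [330.1 -98.  102.9] level [0.23 0.11 1.34]
```

Request:
{"op": "move_arm", "data": {
  "targets": [
    [[0,0,1.3],[20,-6,0],16],
    [[0,0,0],[31,-9,0],16],
    [[0,0,0],[31,-9,0],16],
    [[0,0,0],[31,-9,0],16],
    [[0,0,0],[31,-9,0],16],
    [[0,0,0],[31,-9,0],16],
    [[0,0,0],[31,-9,0],16],
    [[0,0,0],[31,-9,0],16],
    [[0,0,0],[31,-9,0],16],
    [[0,0,0],[31,-9,0],16],
    [[0,0,0],[31,-10,0],16],
    [[0,0,0],[0,0,0],16]
  ]
}}

```text
clock: 16.45
tcp_pos: [0.4857, 0.1437, 0.1048]
tool_rot: [-3.139, -0.001, 1.606]
force: [0.7, -0.5, -0.9]
width: 0.016
gripper_force: 0.0
```

```bash
python3 -c "
from h import *
go(.4894,.1402,.0055,91.8)"
```

```text
t 16.45 tcp [0.4857 0.1437 0.1048] yaw 92.0 F [ 0.7 -0.5 -0.9] w 0.016 turn z 0.2 then shift mm [-3.6  3.6 99.3] level [-0.13 -0.06  0.2 ]
```

Request:
{"op": "move_arm", "data": {
  "targets": [
    [[0,0,0],[-2,4,15],16],
    [[0,0,0],[0,0,25],16],
    [[0,0,0],[0,0,25],16],
    [[0,0,0],[0,0,15],16],
    [[0,0,0],[0,0,10],16],
    [[0,0,0],[0,0,7],16],
    [[0,0,0],[0,0,0],16]
  ]
}}

```text
clock: 17.03
tcp_pos: [0.4916, 0.1375, 0.0069]
tool_rot: [-3.139, 0.0, 1.602]
force: [-0.1, -0.1, -0.1]
width: 0.0163
gripper_force: 0.0
```

```bash
python3 -c "
from h import *
go(.4894,.1402,.0055,91.8)
p,d=cap('side','s6');cv2.imwrite('pics/s6c.png',cv2.resize(p[130:320,170:370],None,fx=3,fy=3,interpolation=cv2.INTER_CUBIC)[...,::-1])"
```

```text
t 17.03 tcp [0.4916 0.1375 0.0069] yaw 91.8 F [-0.1 -0.1 -0.1] w 0.0163 turn z -0.0 then shift mm [ 2.8 -2.1  1.4] level [-0.15  0.01 -0.02]
```

View pics/s6c.png

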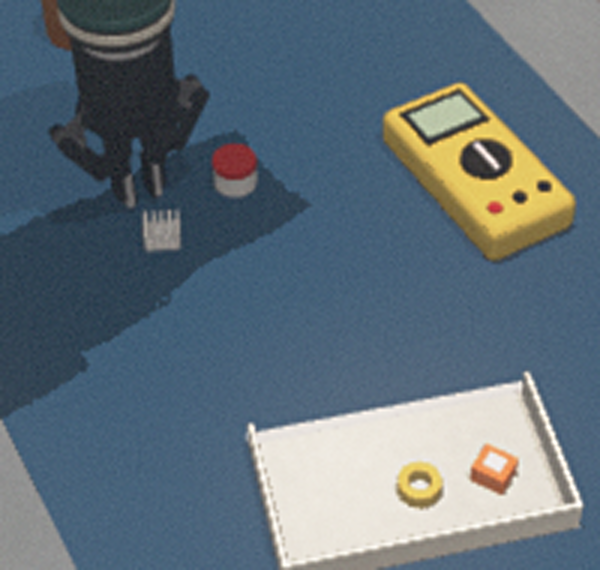

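The ring, at crop (419,484), and the relay, at (494,468), lie in the tray. The fingertips are behind the heatsink at (162,230), and the tin at (235,168) is clear. I'll sweep the heatsink.

Request:
{"op": "move_arm", "data": {
  "targets": [
    [[0,0,0],[-3,-2,1.5],16],
    [[0,0,0],[-5,0,0],16],
    [[0,0,0],[-5,0,0],16],
    [[0,0,0],[-5,0,0],16],
    [[0,0,0],[-5,0,0],16],
    [[0,0,0],[-5,0,0],16],
    [[0,0,0],[-5,0,0],16],
    [[0,0,0],[-6,0,0],16],
    [[0,0,0],[-6,0,0],16],
    [[0,0,0],[-6,0,0],16],
    [[0,0,0],[-6,0,0],16],
    [[0,0,0],[-5,0,0],16]
  ]
}}

```text
clock: 18.08
tcp_pos: [0.4929, 0.0746, 0.0068]
tool_rot: [-3.142, 0.0, 1.601]
force: [0.0, 1.2, -0.5]
width: 0.016
gripper_force: 0.2
```

```bash
cat >> h.py <<'E'
def hs():
    o=env.observe();t=np.array(o['tcp_pos']);M=R.from_euler('xyz',o['tool_rot'])
    p,d=env.capture('side');P=pts('side',d);Q=M.inv().apply((P-t).reshape(-1,3)).reshape(P.shape)*1e3
    g=cv2.cvtColor(p,cv2.COLOR_RGB2HSV)
    m=(g[...,1]<80)&(g[...,2]>100)&(abs(Q[...,1])<45)&(Q[...,0]<-6)&(Q[...,0]>-60)&(P[...,2]>.006)&(P[...,2]<.025)
    print(m.sum(),'median tool',np.median(Q[m],0).round(1),'range',Q[m].min(0).round(0),Q[m].max(0).round(0),'tcp',t.round(4));return p
E
python3 -c "
from h import *
hs()"
```

```text
150 median tool [-27.    3.7  -9. ] range [-42. -15. -17.] [-9. 20.  0.] tcp [0.4929 0.0746 0.0068]
```

Request:
{"op": "move_arm", "data": {
  "targets": [
    [[0,0,0],[-6,2,1],16],
    [[0,0,0],[-6,0,0],16],
    [[0,0,0],[-6,0,0],16],
    [[0,0,0],[-6,0,0],16],
    [[0,0,0],[-6,0,0],16],
    [[0,0,0],[-6,0,0],16],
    [[0,0,0],[-6,0,0],16],
    [[0,0,0],[-6,0,0],16],
    [[0,0,0],[-6,0,0],16],
    [[0,0,0],[-6,0,0],16],
    [[0,0,0],[-6,0,0],16],
    [[0,0,0],[-6,0,0],16]
  ]
}}

```text
clock: 19.13
tcp_pos: [0.4971, 0.0028, 0.0058]
tool_rot: [3.142, 0.0, 1.601]
force: [0.3, -0.7, -0.9]
width: 0.0163
gripper_force: 0.1
```

```bash
python3 -c "
from h import *
hs()"
```

```text
166 median tool [-26.    3.3  -9.7] range [-42. -14. -17.] [-7. 19. -1.] tcp [0.4971 0.0028 0.0058]
```

Request:
{"op": "move_arm", "data": {
  "targets": [
    [[0,0,0],[-7,0,0],16],
    [[0,0,0],[-7,0,0],16],
    [[0,0,0],[-7,0,0],16],
    [[0,0,0],[-7,0,0],16],
    [[0,0,0],[-7,0,0],16],
    [[0,0,0],[-7,0,0],16],
    [[0,0,0],[-7,0,0],16],
    [[0,0,0],[-7,0,0],16],
    [[0,0,0],[-7,0,0],16],
    [[0,0,0],[-7,0,0],16],
    [[0,0,0],[-6,0,0],16],
    [[0,0,0],[-5,0,0],16]
  ]
}}

```text
clock: 20.18
tcp_pos: [0.4997, -0.0783, 0.0058]
tool_rot: [3.141, 0.0, 1.601]
force: [-0.4, 0.6, 1.3]
width: 0.0159
gripper_force: 0.2
```

```bash
python3 -c "
from h import *
hs()"
```

```text
193 median tool [-27.3   3.1 -10. ] range [-58. -45. -19.] [-6. 19. -0.] tcp [ 0.4997 -0.0783  0.0058]
```

Request:
{"op": "move_arm", "data": {
  "targets": [
    [[0,0,0],[-5,0,0],16],
    [[0,0,0],[-5,0,0],16],
    [[0,0,0],[-5,0,0],16],
    [[0,0,0],[-5,0,0],16],
    [[0,0,0],[-5,0,0],16],
    [[0,0,0],[-5,0,0],16],
    [[0,0,0],[-5,0,0],16],
    [[0,0,0],[-5,0,0],16],
    [[0,0,0],[-5,0,0],16],
    [[0,0,0],[-5,0,0],16],
    [[0,0,0],[-5,0,0],16],
    [[0,0,0],[-5,0,0],16]
  ]
}}

```text
clock: 21.23
tcp_pos: [0.5015, -0.138, 0.0058]
tool_rot: [3.142, 0.0, 1.601]
force: [0.4, -0.7, -0.5]
width: 0.0161
gripper_force: 0.2
```

Request:
{"op": "move_arm", "data": {
  "targets": [
    [[0,0,0],[-5,0,0],16],
    [[0,0,0],[-5,0,0],16],
    [[0,0,0],[-5,0,0],16],
    [[0,0,0],[-5,0,0],16],
    [[0,0,0],[-5,0,0],16],
    [[0,0,0],[-5,0,0],16],
    [[0,0,0],[-5,0,0],16],
    [[0,0,0],[-5,0,0],16],
    [[0,0,0],[-3,0,0],16],
    [[0,0,0],[0,0,0],16]
  ]
}}

```text
clock: 22.07
tcp_pos: [0.5029, -0.1812, 0.0058]
tool_rot: [3.141, 0.0, 1.601]
force: [0.2, -0.5, -0.2]
width: 0.016
gripper_force: 0.0
```

Request:
{"op": "move_arm", "data": {
  "targets": [
    [[0,0,0],[5,0,0],16],
    [[0,0,0],[10,0,0],16],
    [[0,0,0],[10,0,-10],16],
    [[0,0,0],[0,0,-30],16],
    [[0,0,0],[20,0,-30],16],
    [[0,0,0],[30,0,-25],16],
    [[0,0,0],[35,0,0],16],
    [[0,0,0],[35,0,0],16],
    [[0,0,0],[35,0,0],16],
    [[0,0,0],[0,0,0],16]
  ]
}}

```text
clock: 22.9
tcp_pos: [0.4958, 0.0052, 0.1017]
tool_rot: [3.142, -0.001, 1.606]
force: [0.3, -0.3, -0.4]
width: 0.0156
gripper_force: 0.0
```

```bash
python3 -c "
from h import *
p,d=cap('side','s8');a=cv2.resize(p[130:330,170:370],None,fx=2.9,fy=2.9,interpolation=cv2.INTER_CUBIC)
cv2.imwrite('pics/s8c.png',a[...,::-1])
p,d=cap('top','t8');cv2.imwrite('pics/t8c.png',cv2.resize(p[130:300,200:440],None,fx=3.3,fy=3.3,interpolation=cv2.INTER_CUBIC)[...,::-1])"
```

```text
(no output)
```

View pics/t8c.png

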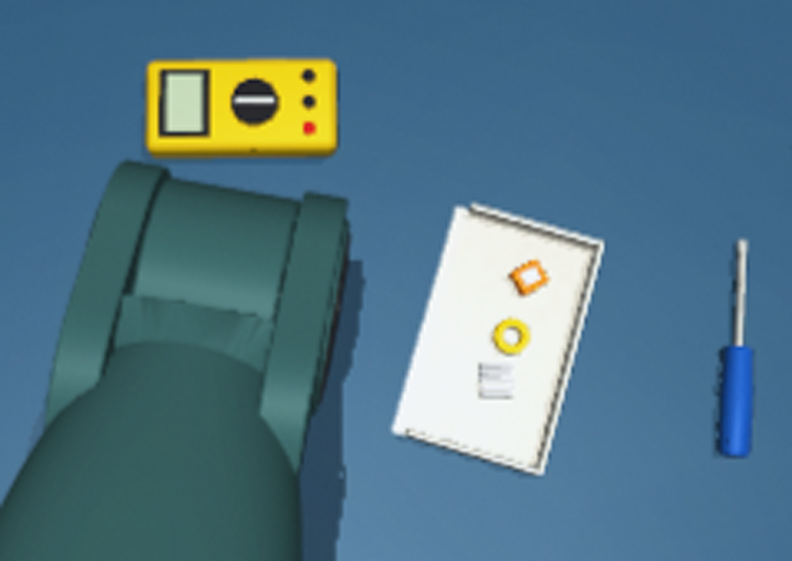

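View pics/s8c.png

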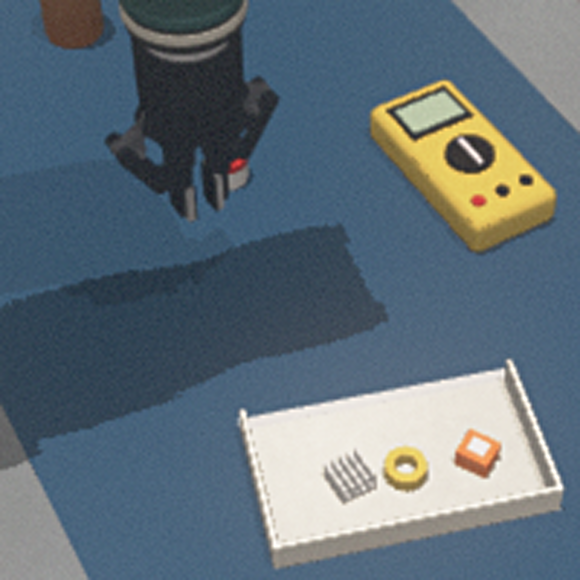

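Both views show all three parts flat on the tray floor, well inside the walls: heatsink (350,476), ring (406,467) and relay (478,452) in the side crop. The arm is clear of everything, so I'll hand in.

```bash
python3 -c "
from bench import env
print(env.hand_in())"
```

```text
the job is handed in; nothing more can be done
None
```

The ring core, relay and heatsink were swept into the tray and lie wholly on its floor, nothing else was seen to have moved, and the job was handed in at about 23 s; the relay slipped off the fingertips once mid-sweep, so I re-centred behind it and pushed again.

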